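Unhitch the dynamometer's torque arm for zeroing the load cell

ROBOT

A 6-joint arm with a two-finger parallel gripper is mounted at the origin on the work surface. World frame = base frame: x ahead of the robot, y to its left, z up, the work surface at z = 0. Lengths are in m, angles in degrees, forces in N, time in s.
With the tool pointing down it reaches from about 0.4 to 0.825 m from the base axis. Payload 7 kg.
Tool frame: the origin (TCP) lies on the front face of the gripper's body, between the roots of the fingers; the fingertips stand 66 mm ahead of it and the grasp point (between the pads) lies 47 mm ahead of it (nose_length is the distance from the TCP to the fingertips, in m); y points along the fingers, z is the direction in which the jaws open and shut, and the axes are right-handed (so a half turn about y gives the same grasp; the last joint's range is limited). The gripper opens to 88 mm and grips with 3 to 60 N. Pads are 19 mm wide; open, the fingers measure 130 mm over their backs; the gripper's body (78 mm by 193 mm) begins 47 mm behind the grasp point.
Start: joints at [-50.758, 20.546, 0.682, 0, -70.136, -16.507], TCP at [0.261, -0.623, 0.292] pointing down, gripper open.
Joint ranges: [-176.03, 176.03], [-82.01, 121.73], [-58.28, 71.71], [-173.87, 95.51], [-174.79, -0.11], [-173.66, 173.66]. Speed limits (degrees/s): [136.94, 136.94, 172.46, 180, 180, 180].

INTERFACE

Orientations are given as [roll, pitch, yaw] about the fixed x, y, z axes, in that order (R = Rz(yaw) Ry(pitch) Rx(roll)).
In Python, from plant import get_state, capture, close_job, nose_length gives the robot as it stands.
- The arm moves only by the tool apply_moves, never from a script. Its argument "rows" is a list of rows, each a list of 2 entries, a list of its own where there are three numbers: the shift along the tool's x, y, z in m, then the turn about the tool's y in degrees. In form: [[[tx, ty, tz], yaw], ...]. A call has 1 to 20 rows; each row is the pose to reach, as a shift and turn from the pose commanded when the call began, along the tool's axes at that moment; what a row does not reach only later rows make up. A row lasts 1/8 s, in which the tool goes at most 62.5 mm and 10.7 degrees, less where a joint would pass 70% of its speed; a pose out of reach is approached as far as the arm can. A call with a gripper value outside its range is refused whole. "gripper" is the opening, from 0 (shut) to 1 (fully open), set as the call begins (left out, the last holds). The fingers move at their own pace and stop on an object; "grip_force" is the grip in N (left out, the last holds). Time passes only in rows, so rows that repeat a pose let the fingers close. It gives the time, the measured TCP pose, the force and the opening at its end, in the units of the state.
- get_state(): the state, without advancing time (a new reading comes with each control period).
- capture(name): name is "side" or "top"; returns a dict with "pixels" (480x640x3 uint8, blue, green, red), "z_map" (480x640 float32, m along the optical axis (not along the pixel's ray), 0 where there is no reading), "intrinsics" (3x3 intrinsics, pixels), "D" ([k1, k2, p1, p2, k3] as OpenCV has them; the pictures are not rectified), "rvec" (rotation vector, rad) and "tvec" (3), from world to camera coordinates, as OpenCV has them. Camera axes: x right, y down, z forward; pixel columns grow to the right and rows downward; lengths in m; the calibration is good to about 2 mm. A picture is of the moment at which its call begins.
- close_job(): hands the job in, once; it reports no verdict.
The state is a dict: "time_s": time; "joints": joint angles; "qd": joint speeds; "joint_torque": joint torques, N m; "tcp_pos": TCP position; "eef_rot": TCP orientation; "contact_force": force on the tool from outside, world axes, zero at the start; "moment": the same for the moment, N m; "gripper_width": finger opening in m.
Only numpy, scipy, OpenCV 4.12 (cv2) and the standard library are available. Lean on these libraries where they do the work, as an engineer would, in place of code of your own. Each camera call takes 0.05 s, during which the arm holds its last target.

TASK

The load cell of the dynamometer is to be zeroed with nothing hanging on it: lift the loose clear lid off the load-cell housing by its knob and set it down gently, right way up, flat on the bench top clear of the bedplate. Then, without straining the load cell, pull the coupler's spring latch sideways by its knob, lift the torque arm off the ball and hold it up about 6 cm above the ball. Finish while still holding the arm up in the gripper; leave the multimeter, the weight and the screwdriver alone.

Things in the scene. Friction and masses are not known exactly. Their poses are not given: they have to be found in the camera images.
- dyno: Fixed cradle dynamometer on a steel bedplate, 12 mm thick. Origin on the bench top (z = 0) straight below the ball; its axes are called x, y, z below, z up. Bedplate: x -145 to 135 mm, y -345 to 100 mm, and under the small motor x 135 to 340, y -340 to -160 mm. The machines stand on the -y side, up to 200 mm high, the load-cell housing with the ball on the +y side.
- housing (a point): Middle of the open mouth of the load-cell housing: a white sheet-steel box on the bedplate, rim 118 mm above the bench, at dyno x -35 mm, y 0. Inside it spans dyno x -125 to 55 mm, y -78 to 78 mm; walls 3 mm. Its -y wall has a notch, 52 mm wide, down to 62 mm above the bench, where the torque arm passes in.
- cradle_axis (a point): Point on the axis about which the torque arm swings, at dyno x 0, y -250 mm, 105 mm above the bench; the axis runs along dyno x. The cradled machine (120 mm diameter, 170 mm long, terminal box on top) swings with the arm.
- ball_mount: Load cell (can of 60 mm diameter) standing on the bedplate in the housing, with a neck of 10 mm diameter and a ball of 24 mm diameter on top; fixed, frame equal to that of dyno.
- ball (a point): Centre of the ball, 85 mm above the bench.
- coupler: Dark steel socket block, 38 mm (x) by 44 mm (y), at the free end of the torque arm, over the ball; it reaches 12 mm below and 22 mm above its origin, the socket centre (the ball's centre while hitched, 85 mm above the bench). Axes as dyno's with the arm down; turns with the arm. Carries the latch on its -x side. The arm, a flat bar 26 x 12 mm, runs from it along -y to the machine.
- torque_arm (a joint): Angle of the torque arm about the cradle axis, rad: 0 = down on the ball, grows as the coupler is raised, stop at 0.42. The coupler is 250 mm from the axis, so 0.24 rad raises it 60 mm. Swings freely and falls back if let go; about 5 N at the coupler lifts it. The locked latch lets it up only about 2 mm (0.01 rad).
- latch (a joint): Slide of the latch, m: 0 = home (its fork grips under the ball), grows as its knob is pulled along the coupler's -x, away from the block; stop at 0.016. The fork is clear of the ball from 0.0135: pull to the stop and keep it there while lifting the first 30 mm. The spring takes 6 N to start, 12.5 N at the stop, and returns the latch when let go.
- latch_knob (a point): Middle of the latch's black pull knob, a cylinder along the coupler's x, 24 mm diameter, 24 mm long, with a 29 mm flange, 4 mm thick, at its outer -x end. Latch home: 58 mm along -x from the coupler's origin and 5 mm above it. Free beside it: 50 mm along y, 50 mm beyond the flange. Reached from above with the lid off; may be pinched across y, and the arm lifted by it.
- lid: Loose lid of the housing: clear plate 190 mm (x) by 166 mm (y), 4 mm thick, with thin strips 6 mm deep below it, just inside the walls, and a black knob on top. Origin: middle of the plate's underside, at the middle of the housing's mouth to start with, yaw as dyno; 6 mm above the bench when set down. About 0.2 kg.
- lid_knob (a point): Middle of the lid's knob (upright cylinder, 26 mm diameter, 22 mm high, on a 16 mm stem), 25 mm above the underside of the plate.
- multimeter: Bystander: grey handheld multimeter lying face up on the bench, 170 x 85 x 36 mm, origin in the middle of its underside, long side along its x.
- weight: Bystander: steel calibration weight standing on the bench, 64 mm diameter, 54 mm high, origin in the middle of its underside.
- screwdriver: Bystander: screwdriver lying on the bench, 190 mm long along its x, origin in its middle on the bench.

How it is judged (in metres and radians):
On the way, in this order (a step that is already met when the one before it is completed fails the run):
1. the lid lies flat, right way up, on the bench top, still and let go (height (world z) of lid below 0.01 m and angle between lid's own z axis and vertical below 0.06 rad and linear speed of lid below 0.02 m/s and contact force between the fingers and lid below 0.1 N), for 0.2 s.
2. the latch is pulled sideways, clear of the ball, while the arm is still down (value of joint latch above 0.0125 m and value of joint torque_arm below 0.03 rad), for 0.1 s.
At the end, for the whole second after the job is handed in: The fingers hold the coupler or its latch (over 2 N), socket centre at least 45 mm above the ball centre (over 130 mm above the bench), arm still (below 0.05 rad/s), ball mount, bedplate and lid not touching the coupler; the lid lies flat, right way up, at rest on the bench top, let go (all of step 1 and height (world z) of coupler above 0.13 m and velocity of joint torque_arm between -0.05 and 0.05 rad/s and contact force between the fingers and coupler above 2 N and contact force between coupler and ball_mount below 0.1 N and contact force between coupler and dyno below 0.1 N and contact force between coupler and lid below 0.1 N); the arm keeps its last pose, push and grip.
It fails at once if the load cell is strained: more than 60 N between the coupler or latch and the ball (contact force between coupler and ball_mount above 60 N).
It fails at once if the lid is dropped: it falls faster than 0.7 m/s out of the fingers (linear speed of lid above 0.7 m/s and contact force between the fingers and lid below 0.1 N).
It fails at once if the multimeter is moved more than 30 mm (distance of multimeter from where it was at the start of the episode above 0.03 m).
It fails at once if the weight is moved more than 30 mm (distance of weight from where it was at the start of the episode above 0.03 m).
It fails at once if the screwdriver is moved more than 30 mm (distance of screwdriver from where it was at the start of the episode above 0.03 m).
It also fails if it takes over 54 s, if anything falls off the work surface, if the arm or the gripper's body presses on something with over 40 N, if the wrist force passes 120 N, or if a joint passes its speed limit or range.

## Working session

There is one attempt and no reset: what is moved stays moved. The work goes in short steps, Python scripts to look and compute and a tool call to move; the robot and the scene stay as the last step left them, time stands still between calls to the robot, and variables do not carry over. Pictures are saved under pics/ and viewed, and the job is handed in when it is done.

Besides the shell and the picture viewer there is one more tool, called in YAML: its name, and indented under it one key for each argument. apply_moves: Moves the arm, as the interface text tells. Its arguments: {"type":"object","properties":{"rows":{"type":"array"},"gripper":{"type":"number"},"grip_force":{"type":"number"}},"required":["rows"]}

```bash
ls; mkdir -p pics
python3 - <<'E'
from plant import *
import cv2,json
print(get_state(), nose_length if not callable(nose_length) else nose_length())
import numpy as np
for n in ("side","top"):
    c=capture(n); cv2.imwrite(f"pics/{n}0.png",c["pixels"]); np.savez(f"{n}0.npz",**c)
    R=cv2.Rodrigues(np.array(c["rvec"]))[0]; print(n,c["intrinsics"],c["D"],(-R.T@np.array(c["tvec"]).ravel()))
E
```

```text
pics
{'time_s': 0.0, 'joints': array([-5.07590674e+01,  2.05892562e+01,  6.32304451e-01, -1.87355565e-02,
       -7.01349908e+01, -1.65064339e+01]), 'qd': array([ 0.02301945,  0.07069428,  0.05625006,  0.01213109,  0.09251716,
       -0.0770419 ]), 'joint_torque': array([-8.38932792e-04, -5.82712269e+01,  2.93046820e+01,  6.99698254e+00,
        6.74390380e-03, -1.74622232e-04]), 'tcp_pos': array([ 0.26068129, -0.62221056,  0.29124038]), 'eef_rot': array([-8.99068421e+01,  9.23856903e-03,  2.27281256e+01]), 'contact_force': array([ 0.05532661,  0.07943938, -0.21154421]), 'moment': array([-0.01713732,  0.04182495, -0.01279039]), 'gripper_width': 0.08788067024098867} 0.0656
side [[596.89381311   0.         305.82967276]
 [  0.         596.89381311 245.09881913]
 [  0.           0.           1.        ]] [-0.15211866  0.          0.          0.          0.        ] [-0.17304499  1.11265535  0.85892577]
top [[530.82544995   0.         326.02038471]
 [  0.         530.82544995 240.82958904]
 [  0.           0.           1.        ]] [0.00798823 0.         0.         0.         0.        ] [0.39548449 0.10574101 1.35907805]
```

View pics/side0.png

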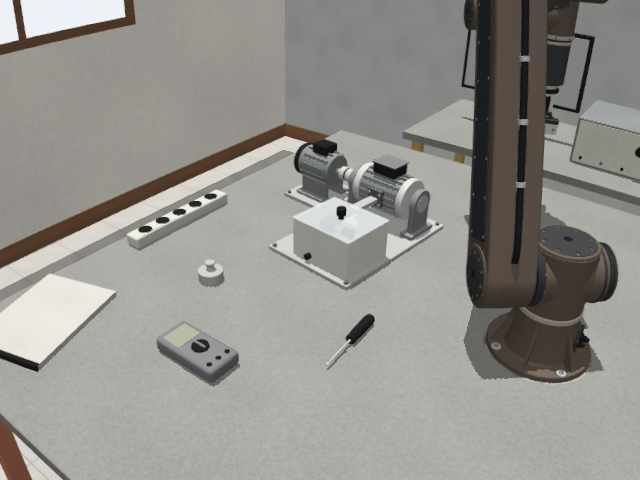

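View pics/top0.png

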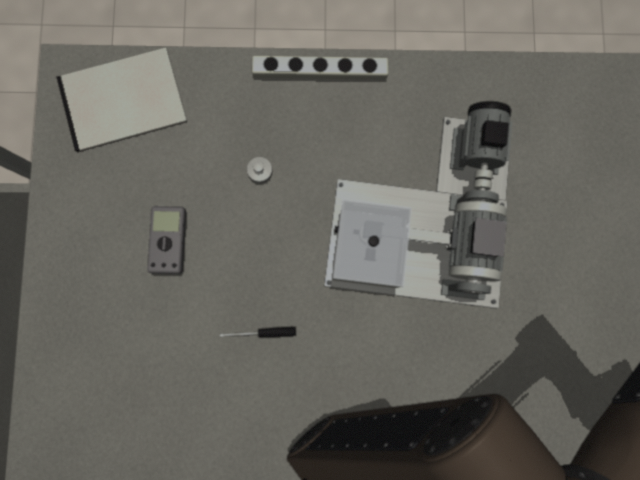

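```bash
cat > h.py <<'E'
import numpy as np,cv2
def ray(c,u,v):
    K=c["intrinsics"];p=cv2.undistortPoints(np.array([[[u,v]]],float),K,c["D"])[0,0]
    R=cv2.Rodrigues(c["rvec"])[0];o=-R.T@c["tvec"].ravel();d=R.T@np.array([p[0],p[1],1]);return o,d
def atz(c,u,v,z):
    o,d=ray(c,u,v);return o+d*(z-o[2])/d[2]
def dep(c,u,v):
    o,d=ray(c,u,v);return o+d*c["z_map"][int(round(v)),int(round(u))]
def proj(c,P):
    return cv2.projectPoints(np.array(P,float).reshape(-1,3),c["rvec"],c["tvec"],c["intrinsics"],c["D"])[0][:,0]
def load(n): return dict(np.load(n))
def cloud(c):
    H,W=c["z_map"].shape;u,v=np.meshgrid(np.arange(W),np.arange(H))
    p=cv2.undistortPoints(np.stack([u,v],-1).reshape(-1,1,2).astype(float),c["intrinsics"],c["D"])[:,0]
    R=cv2.Rodrigues(c["rvec"])[0];o=-R.T@c["tvec"].ravel()
    z=c["z_map"].reshape(-1,1).astype(float)
    P=(np.hstack([p,np.ones_like(z)])*z)@R+o
    P[z[:,0]==0]=np.nan
    return P.reshape(H,W,3)
E
python3 - <<'E'
from h import *
t=load("top0.npz");s=load("side0.npz")
for p,z in [((340,182),.012),((326,287),.012),((498,305),.012),((373,241),.165-.008),((260,169),.054)]: print("top",p,atz(t,*p,z),dep(t,*p))
for p in [(341,211),(202,345),(210,265)]: print("side",p,dep(s,*p))
for p in [(166,240),(240,335),(290,331)]: print("top",p,dep(t,*p))
im=cv2.resize(t["pixels"][90:320,310:520],None,fx=3.6,fy=2.6*3.6/2.6*0.72);
cv2.imwrite("pics/topz.png",cv2.resize(t["pixels"][90:320,310:520],(547,600),interpolation=cv2.INTER_CUBIC))
cv2.imwrite("pics/sidez.png",cv2.resize(s["pixels"][130:300,260:460],(700,595),interpolation=cv2.INTER_CUBIC))
E
```

```text
top (340, 182) [0.72940059 0.04569753 0.012     ] [0.72853622 0.04585295 0.01548701]
top (326, 287) [0.4568647  0.08011276 0.012     ] [ 0.45750162  0.07984682 -0.00197817]
top (498, 305) [ 0.41505794 -0.35603782  0.012     ] [ 0.41510032 -0.35703773  0.00908308]
top (373, 241) [ 0.55612354 -0.02394311  0.157     ] [ 0.55616151 -0.02397376  0.15671588]
top (260, 169) [0.75005638 0.24936823 0.054     ] [0.7499072  0.2493078  0.05454907]
side (341, 211) [ 0.54936402 -0.01390914  0.15207628]
side (202, 345) [0.55545396 0.48196682 0.0425032 ]
side (210, 265) [0.74769354 0.26267818 0.05063429]
top (166, 240) [0.56907447 0.47995871 0.04073817]
top (240, 335) [3.35315935e-01 2.95291324e-01 1.95038376e-04]
top (290, 331) [0.346873   0.16878298 0.02354629]
```

View pics/topz.png

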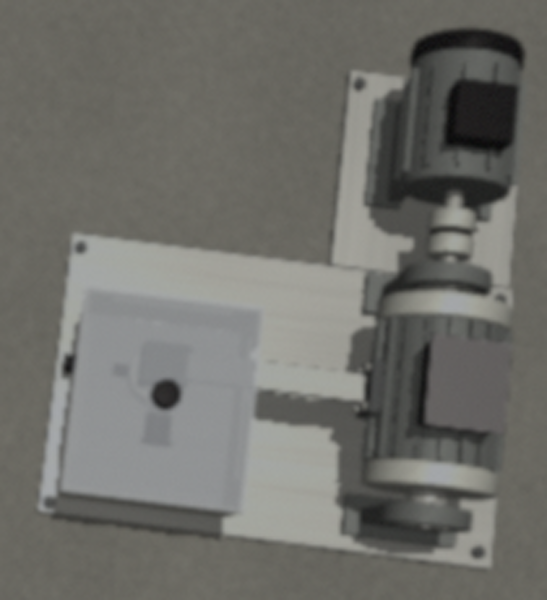

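View pics/sidez.png

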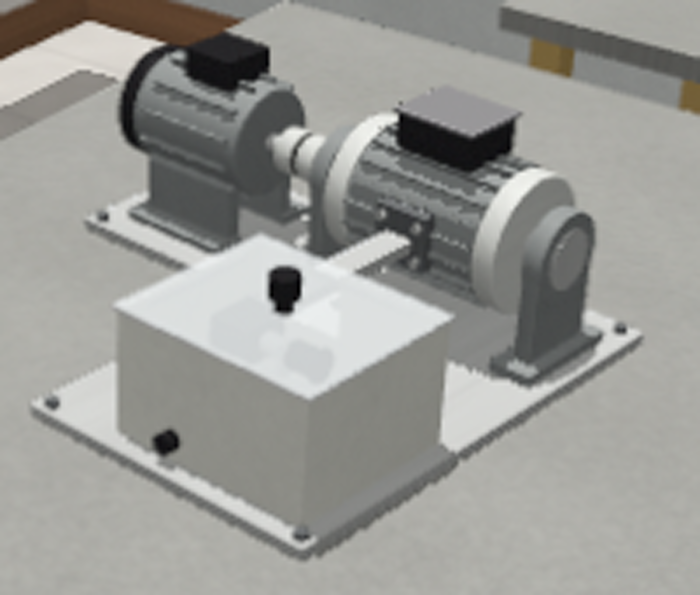

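```bash
cat > fit.py <<'E'
from h import *
from scipy.optimize import least_squares
t=load("top0.npz");s=load("side0.npz")
X=.095;Y=.083
pts=[(t,(73,234),(.135,.1,.012)),(t,(40,514),(-.145,.1,.012)),(t,(491,568),(-.145,-.345,.012)),(t,(350,70),(.34,-.16,.012)),(t,(332,265),(.135,-.16,.012)),
(t,(165,394),(-.035,0,.154)),
(t,(88,288),(-.035+X,Y,.122)),(t,(262,308),(-.035+X,-Y,.122)),(t,(241,513),(-.035-X,-Y,.122)),(t,(60,492),(-.035-X,Y,.122)),
(s,(302,557),(-.145,.1,.012)),(s,(31,403),(.135,.1,.012)),(s,(642,338),(-.145,-.345,.012)),
(s,(115,305),(-.035+X,Y,.122)),(s,(262,235),(-.035+X,-Y,.122)),(s,(455,318),(-.035-X,-Y,.122)),(s,(313,400),(-.035-X,Y,.122)),
(s,(285,284),(-.035,0,.144))]
def px(c,p):
    return ((p[0]+.5)*210/547-.5+310,(p[1]+.5)*230/600-.5+90) if c is t else ((p[0]+.5)/3.5-.5+260,(p[1]+.5)/3.5-.5+130)
def W(q,P):
    a=q[2];P=np.asarray(P,float);return np.array([q[0]+np.cos(a)*P[0]-np.sin(a)*P[1],q[1]+np.sin(a)*P[0]+np.cos(a)*P[1],P[2]])
def f(q): return np.concatenate([proj(c,W(q,P))[0]-px(c,p) for c,p,P in pts])
if __name__=="__main__":
    for sel in (pts,[p for p in pts if p[0] is t],[p for p in pts if p[0] is s]):
        pts=sel
        r=least_squares(f,[.57,-.02,-.1],loss='soft_l1')
        print(r.x,np.degrees(r.x[2])); print(np.round(r.fun.reshape(-1,2),1).tolist())
        print("knob",W(r.x,(-.035,0,.143)),"latch",W(r.x,(-.058,0,.09)))
E
python3 fit.py
```

```text
[ 0.59139119 -0.03078698 -0.11609021] -6.651479260823656
[[-0.5, -0.3], [-1.1, -0.6], [0.2, 0.6], [-0.3, -0.1], [-0.8, 0.3], [1.0, 0.2], [-1.1, -1.0], [1.4, 0.0], [1.2, 1.0], [-0.0, 0.1], [0.4, -1.9], [-0.4, 0.4], [0.6, -1.6], [-0.5, 0.2], [-0.1, -0.0], [0.2, -0.1], [-0.7, -0.0], [0.2, 0.3]]
knob [ 0.55662677 -0.02673294  0.143     ] latch [ 0.53378158 -0.02406886  0.09      ]
[ 0.59150897 -0.03085883 -0.11551257] -6.618382773265495
[[-0.5, -0.3], [-1.0, -0.6], [0.2, 0.5], [-0.3, -0.1], [-0.8, 0.2], [1.1, 0.2], [-1.1, -1.0], [1.4, -0.0], [1.2, 0.9], [0.0, 0.1]]
knob [ 0.55674221 -0.02682487  0.143     ] latch [ 0.53389549 -0.02417399  0.09      ]
[ 0.59089339 -0.03033735 -0.11886736] -6.810597942477755
[[0.2, -1.7], [-0.4, 0.5], [0.9, -1.3], [-0.4, 0.3], [0.1, 0.1], [0.3, 0.1], [-0.8, 0.2], [0.3, 0.5]]
knob [ 0.55614036 -0.02618678  0.143     ] latch [ 0.53330266 -0.02345927  0.09      ]
```

```bash
cat > mv.py <<'E'
import numpy as np,sys
# shift from commanded (pos,yaw) to target world pos, yaw
def sh(p0,y0,p,y):
    a=np.radians(y0);d=np.array(p)-np.array(p0)
    return np.round([d@[np.cos(a),np.sin(a),0],-d[2],d@[-np.sin(a),np.cos(a),0]],4), round(y0-y,2)
E
python3 - <<'E'
from mv import *
p0=[.261,-.623,.292];y0=22.735
for p in ([.261,-.623,.34],[.41,-.32,.34],[.556,-.0255,.34],[.556,-.0255,.26]): print(sh(p0,y0,p,-6.65))
E
```

```text
(array([ 0.   , -0.048,  0.   ]), 29.38)
(array([ 0.2545, -0.048 ,  0.2219]), 29.38)
(array([ 0.503 , -0.048 ,  0.4371]), 29.38)
(array([0.503 , 0.032 , 0.4371]), 29.38)
```

apply_moves:
  rows:
    - [[0.02, -0.048, 0.02], 0]
    - [[0.06, -0.048, 0.052], 5]
    - [[0.1, -0.048, 0.087], 10]
    - [[0.14, -0.048, 0.122], 15]
    - [[0.18, -0.048, 0.157], 20]
    - [[0.22, -0.048, 0.192], 25]
    - [[0.26, -0.048, 0.226], 29.4]
    - [[0.3, -0.048, 0.261], 29.4]
    - [[0.34, -0.048, 0.296], 29.4]
    - [[0.38, -0.048, 0.33], 29.4]
    - [[0.42, -0.048, 0.365], 29.4]
    - [[0.46, -0.048, 0.4], 29.4]
    - [[0.503, -0.048, 0.4371], 29.4]
    - [[0.503, 0, 0.4371], 29.4]
    - [[0.503, 0.032, 0.4371], 29.4]
    - [[0.503, 0.032, 0.4371], 29.4]
    - [[0.503, 0.032, 0.4371], 29.4]
  gripper: 1

```text
time_s: 2.22
tcp_pos: [0.5565, -0.0251, 0.2615]
eef_rot: [-90.0, -0.1, -6.7]
contact_force: [0.8, -0.2, 0.4]
gripper_width: 0.0876
```

Run:
```python
from plant import *
import cv2
s=get_state();print(s["time_s"],s["tcp_pos"],s["eef_rot"],s["contact_force"])
c=capture("side");cv2.imwrite("pics/s1.png",c["pixels"])
```

```text
2.225 [ 0.55651546 -0.02514952  0.26147308] [-9.00044081e+01 -7.85870139e-02 -6.66070982e+00] [ 0.79043285 -0.20009914  0.37767741]
```

View pics/s1.png

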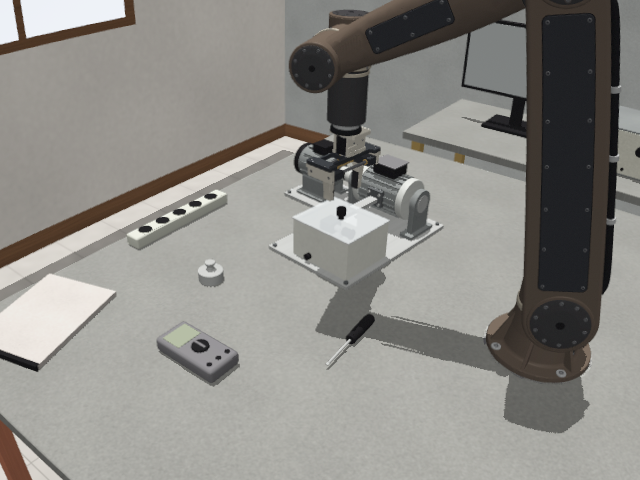

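apply_moves:
  rows:
    - [[0, 0.03, 0], 0]
    - [[0, 0.055, 0], 0]
    - [[0, 0.068, 0], 0]
    - [[0, 0.068, 0], 0]
    - [[0, 0.068, 0], 0]

```text
time_s: 2.9
tcp_pos: [0.5566, -0.0249, 0.1935]
eef_rot: [-90.0, -0.1, -6.7]
contact_force: [-0.4, -0.3, 0.0]
gripper_width: 0.0873
```

apply_moves:
  rows:
    - [[0, 0, 0], 0]
    - [[0, 0, 0], 0]
    - [[0, 0, 0], 0]
    - [[0, 0, 0], 0]
    - [[0, 0, 0], 0]
    - [[0, 0, 0], 0]
  gripper: 0
  grip_force: 20

```text
time_s: 3.65
tcp_pos: [0.5558, -0.025, 0.1921]
eef_rot: [-90.0, 0.0, -6.7]
contact_force: [-0.7, -0.2, 1.5]
gripper_width: 0.0333
```

Run:
```python
from plant import *
import cv2
s=get_state();print(s["time_s"],s["tcp_pos"],s["eef_rot"],s["contact_force"],s["gripper_width"])
c=capture("side");cv2.imwrite("pics/s2.png",cv2.resize(c["pixels"][100:300,240:460],(660,600)))
```

```text
3.65 [ 0.55582047 -0.02499478  0.1921225 ] [-9.00013996e+01  4.88736727e-03 -6.66292979e+00] [-0.6817813  -0.24919002  1.47619998] 0.03330565702936578
```

View pics/s2.png

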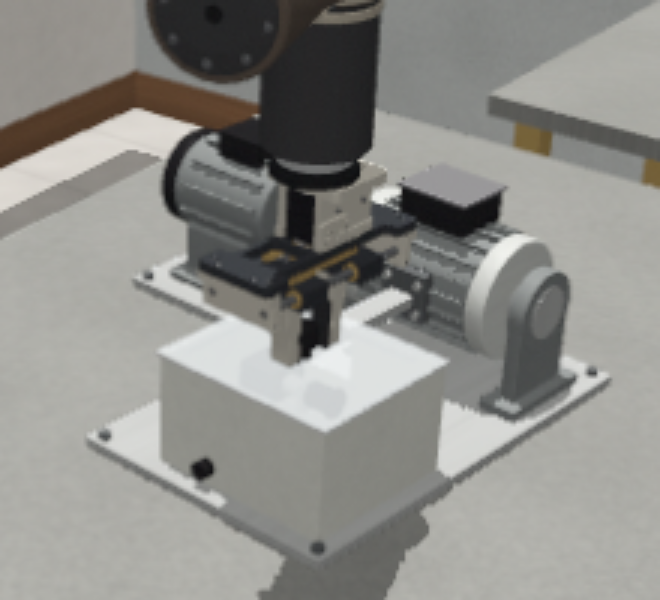

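apply_moves:
  rows:
    - [[0, 0, 0], 0]
    - [[0, 0, 0], 0]
    - [[0, 0, 0], 0]

```text
time_s: 4.08
tcp_pos: [0.5558, -0.025, 0.1921]
eef_rot: [-90.0, 0.0, -6.7]
contact_force: [0.3, -0.6, -0.5]
gripper_width: 0.0253
```

apply_moves:
  rows:
    - [[0, -0.004, 0], 0]
    - [[0, -0.01, 0], 0]
    - [[0, -0.02, 0], 0]
    - [[0, -0.03, 0], 0]
    - [[0, -0.03, 0], 0]

```text
time_s: 4.7
tcp_pos: [0.5564, -0.0249, 0.2234]
eef_rot: [-90.0, -0.1, -6.7]
contact_force: [-0.7, 0.6, -0.1]
gripper_width: 0.0256
```

Run:
```python
from plant import *
import cv2
s=get_state();print(s["time_s"],s["tcp_pos"],s["eef_rot"],s["contact_force"],s["gripper_width"])
c=capture("side");cv2.imwrite("pics/s3.png",cv2.resize(c["pixels"][100:300,240:460],(660,600)))
```

```text
4.7 [ 0.55638347 -0.02488799  0.22344368] [-89.95727806  -0.11996206  -6.65906506] [-0.7149025   0.57935455 -0.0922443 ] 0.025620407521797426
```

View pics/s3.png

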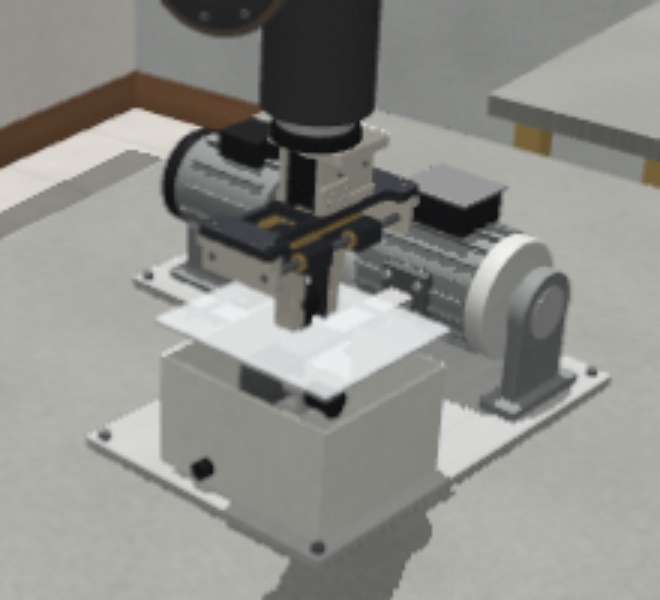

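apply_moves:
  rows:
    - [[0, -0.02, 0], 0]
    - [[0, -0.038, 0], 0]
    - [[-0.004, -0.038, 0.02], 0]
    - [[-0.012, -0.038, 0.055], 0]
    - [[-0.02, -0.038, 0.095], 0]
    - [[-0.028, -0.038, 0.135], 0]
    - [[-0.036, -0.038, 0.175], 0]
    - [[-0.044, -0.038, 0.215], 0]
    - [[-0.052, -0.038, 0.255], 0]
    - [[-0.058, -0.038, 0.283], 0]
    - [[-0.0605, -0.038, 0.2955], 0]
    - [[-0.0605, -0.01, 0.2955], 0]
    - [[-0.0605, 0.03, 0.2955], 0]
    - [[-0.0605, 0.07, 0.2955], 0]
    - [[-0.0605, 0.1, 0.2955], 0]
    - [[-0.0605, 0.12, 0.2955], 0]
    - [[-0.0605, 0.127, 0.2955], 0]
    - [[-0.0605, 0.127, 0.2955], 0]
    - [[-0.0605, 0.127, 0.2955], 0]

```text
time_s: 7.12
tcp_pos: [0.5306, 0.2758, 0.0962]
eef_rot: [-89.9, -0.1, -6.7]
contact_force: [0.2, 0.9, -1.1]
gripper_width: 0.0255
```

Run:
```python
from plant import *
import cv2
s=get_state();print(s["time_s"],s["tcp_pos"],s["eef_rot"],s["contact_force"],s["gripper_width"])
c=capture("side");cv2.imwrite("pics/s4.png",cv2.resize(c["pixels"][180:400,150:400],(681,600)))
```

```text
7.125 [0.53055813 0.27579224 0.09619246] [-8.99337568e+01 -6.30481879e-02 -6.66425534e+00] [ 0.18171101  0.87503728 -1.06704035] 0.025515744121318715
```

View pics/s4.png

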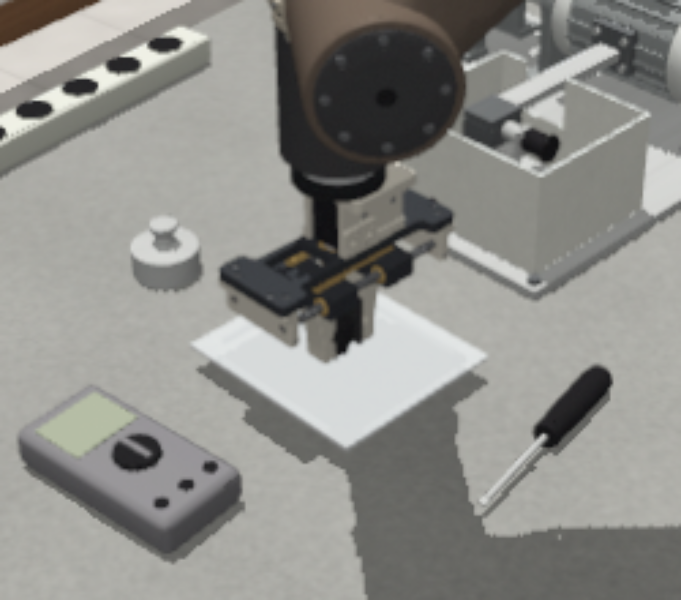

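apply_moves:
  rows:
    - [[0, 0.006, 0], 0]
    - [[0, 0.01, 0], 0]
    - [[0, 0.013, 0], 0]
    - [[0, 0.014, 0], 0]
    - [[0, 0.015, 0], 0]
    - [[0, 0.016, 0], 0]
    - [[0, 0.016, 0], 0]

```text
time_s: 8.05
tcp_pos: [0.5301, 0.2755, 0.0801]
eef_rot: [-90.0, -0.0, -6.6]
contact_force: [-2.3, -1.0, 7.2]
gripper_width: 0.0254
```

apply_moves:
  rows:
    - [[0, -0.0005, 0], 0]
    - [[0, -0.0005, 0], 0]
    - [[0, -0.0005, 0], 0]
    - [[0, -0.0005, 0], 0]
    - [[0, -0.0005, 0], 0]
    - [[0, -0.0005, 0], 0]
    - [[0, -0.0005, 0], 0]
    - [[0, -0.0005, 0], 0]
  gripper: 1

```text
time_s: 9.05
tcp_pos: [0.53, 0.2755, 0.0796]
eef_rot: [-90.0, 0.0, -6.7]
contact_force: [-0.5, -0.4, 0.1]
gripper_width: 0.0872
```

apply_moves:
  rows:
    - [[0, -0.01, 0], 0]
    - [[0, -0.03, 0], 0]
    - [[0, -0.06, 0], 0]
    - [[0, -0.1, 0], 0]
    - [[0, -0.15, 0], 0]
    - [[0, -0.2, 0], 0]
    - [[0, -0.24, 0], 0]
    - [[0, -0.24, 0], 0]

```text
time_s: 10.05
tcp_pos: [0.531, 0.2761, 0.3246]
eef_rot: [-89.7, -0.3, -6.6]
contact_force: [-0.2, 0.5, -0.5]
gripper_width: 0.088
```

Run:
```python
from plant import *
from h import *
s=get_state();print(s["time_s"],s["tcp_pos"],s["eef_rot"],s["contact_force"],s["gripper_width"])
for n in("side","top"):
    c=capture(n);np.savez(n+"5.npz",**c)
    cv2.imwrite(f"pics/{n}5.png",c["pixels"])
s=load("side5.npz")
cv2.imwrite("pics/side5z.png",cv2.resize(s["pixels"][130:330,200:460],(780,600),interpolation=cv2.INTER_CUBIC))
```

```text
10.05 [0.53104562 0.27608299 0.32458497] [-89.68680392  -0.3106988   -6.64823213] [-0.22675215  0.54679239 -0.51956636] 0.0880055776766343
```

View pics/side5z.png

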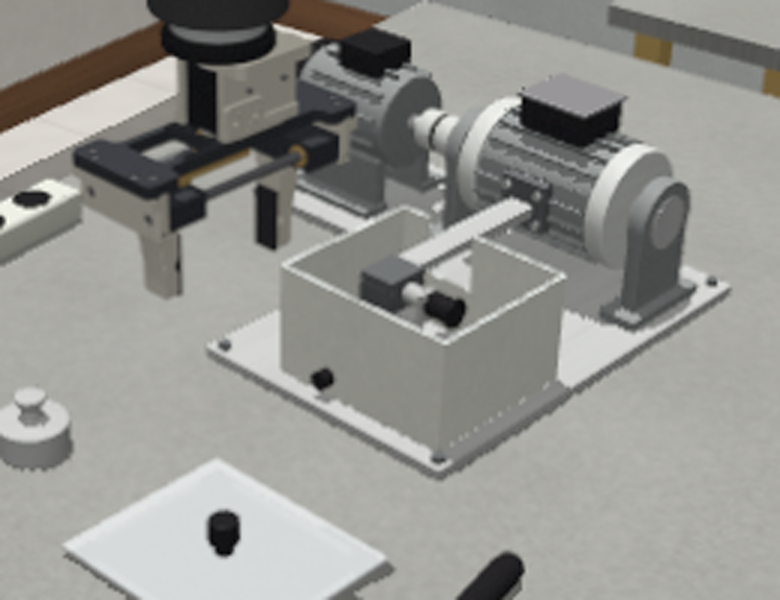

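View pics/top5.png

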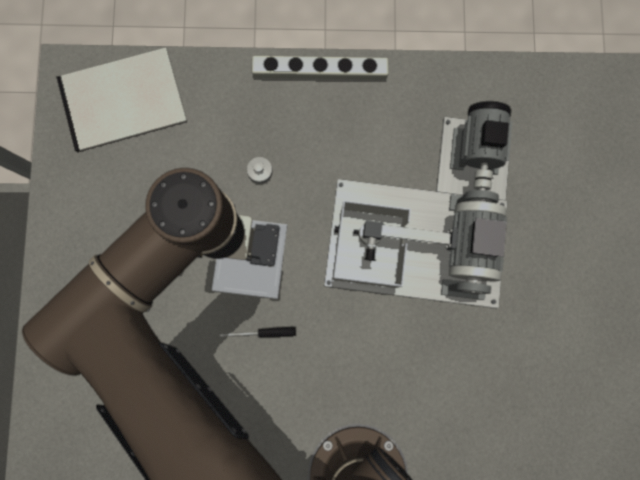

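Run:
```python
from h import *
import fit
t=load("top5.npz");s=load("side5.npz")
a=t["pixels"][190:300,320:470];a=cv2.resize(a,(750,550),interpolation=cv2.INTER_CUBIC)
q=[.5912,-.0306,-.1165]
b=s["pixels"][190:260,300:400];b=cv2.resize(b,(800,560),interpolation=cv2.INTER_CUBIC)
def mark(c,im,u0,v0,k,P,col):
    for r in P:
        u,v=proj(c,fit.W(q,r))[0];cv2.circle(im,(int((u+.5-u0)*k),int((v+.5-v0)*k)),3,col,-1)
P=[(-.046,0,.09),(-.07,0,.09),(-.07,.0145,.09),(-.07,-.0145,.09),(-.07,0,.1045),(-.046,.012,.09),(-.046,-.012,.09),(-.046,0,.102)]
B=[(sx*.019,sy*.022,.107) for sx in(1,-1) for sy in(1,-1)]
mark(t,a,320,190,5,P,(0,0,255));mark(t,a,320,190,5,B,(0,255,0));mark(s,b,300,190,8,P,(0,0,255));mark(s,b,300,190,8,B,(0,255,0))
cv2.imwrite("pics/ta.png",a);cv2.imwrite("pics/sb.png",b)
# cloud in dyno coords
for n,c in(("t",t),("s",s)):
    C=cloud(c);d=C-[q[0],q[1],0];ca,sa=np.cos(q[2]),np.sin(q[2])
    X=d[...,0]*ca+d[...,1]*sa;Y=-d[...,0]*sa+d[...,1]*ca;Z=C[...,2]
    dark=c["pixels"].max(-1)<45
    m=dark&(abs(X+.058)<.03)&(abs(Y)<.03)&(Z>.07)&(Z<.12)
    print(n,m.sum(),[np.percentile(w[m],[2,50,98]).round(4).tolist() for w in(X,Y,Z)])
    m=(abs(X)<.025)&(abs(Y)<.03)&(Z>.1)&(Z<.115)
    print(n,m.sum(),[np.percentile(w[m],[2,50,98]).round(4).tolist() for w in(X,Y,Z)])
```

```text
t 75 [[-0.0718, -0.062, -0.0486], [-0.0069, 0.0024, 0.01], [0.0935, 0.1013, 0.1065]]
t 327 [[-0.0165, 0.0014, 0.0203], [-0.0288, -0.0035, 0.0201], [0.1017, 0.1072, 0.112]]
s 95 [[-0.0752, -0.0691, -0.0477], [-0.0093, 0.0065, 0.0153], [0.0821, 0.0955, 0.1039]]
s 177 [[-0.0196, -0.0026, 0.0186], [-0.0276, 0.0031, 0.0244], [0.1012, 0.1062, 0.1098]]
```

View pics/ta.png

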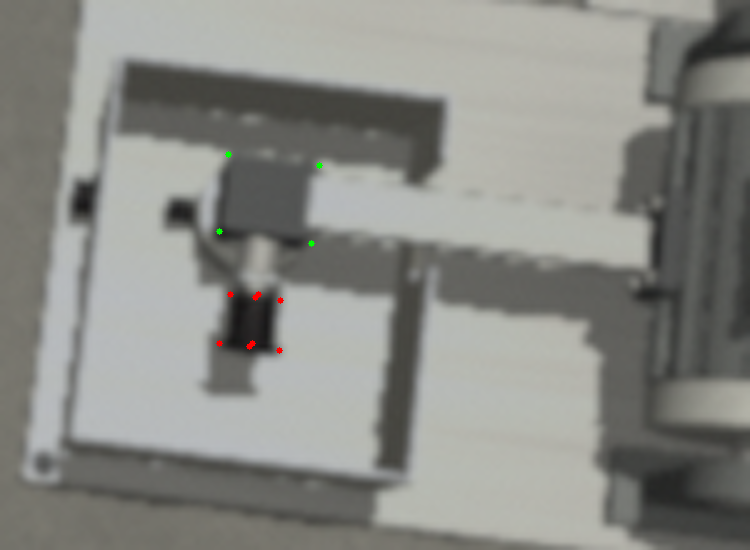

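View pics/sb.png

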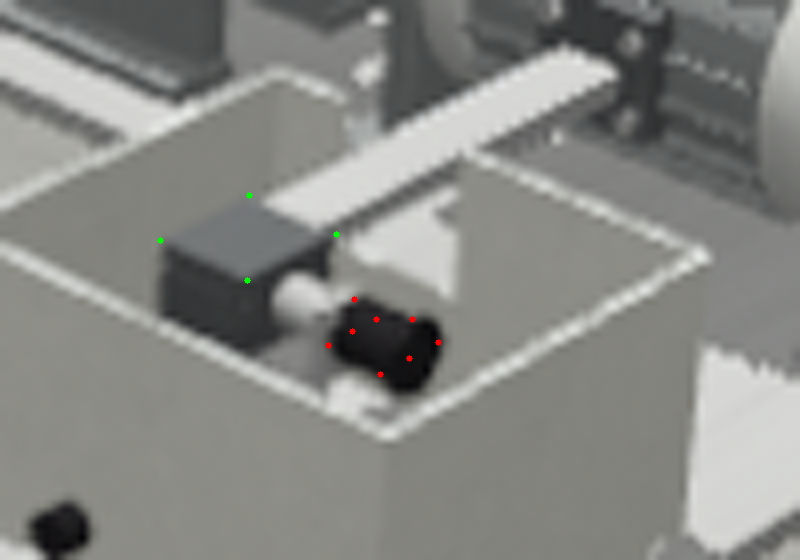

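Run:
```python
from mv import *
import fit
q=[.5912,-.0306,-.1165]
w=fit.W(q,(-.057,.0005,.137));print(w, np.degrees(q[2]))
p0=[.5300,.2750,.3195]
print(sh(p0,-6.665,w,-6.67))
from plant import get_state;print(get_state()["tcp_pos"])
```

```text
[ 0.53464449 -0.0234779   0.137     ] -6.674958313274091
(array([ 0.0393,  0.1825, -0.2959]), 0.0)
[0.52978254 0.27541792 0.32045127]
```

apply_moves:
  rows:
    - [[0.003, 0, -0.02], 0]
    - [[0.008, 0, -0.06], 0]
    - [[0.014, 0, -0.11], 0]
    - [[0.021, 0, -0.16], 0]
    - [[0.028, 0, -0.21], 0]
    - [[0.034, 0, -0.255], 0]
    - [[0.038, 0.02, -0.285], 0]
    - [[0.0393, 0.05, -0.2955], 0]
    - [[0.0393, 0.09, -0.2959], 0]
    - [[0.0393, 0.112, -0.2959], 0]
    - [[0.0393, 0.112, -0.2959], 0]
    - [[0.0393, 0.112, -0.2959], 0]
  gripper: 0.57

```text
time_s: 11.65
tcp_pos: [0.5349, -0.0233, 0.2083]
eef_rot: [-90.0, -0.0, -6.7]
contact_force: [-1.3, 0.1, -0.4]
gripper_width: 0.0496
```

Run:
```python
from plant import *
from h import *
s=get_state();print(s["time_s"],s["tcp_pos"],s["eef_rot"],s["contact_force"],s["gripper_width"])
for n in("side","top"):
    c=capture(n);np.savez(n+"6.npz",**c)
    cv2.imwrite(f"pics/{n}6.png",c["pixels"])
    if n=="side":cv2.imwrite("pics/side6z.png",cv2.resize(c["pixels"][150:270,290:430],(700,600),interpolation=cv2.INTER_CUBIC))
```

```text
11.65 [ 0.53490627 -0.02327905  0.2082866 ] [-9.00143202e+01 -1.89788034e-02 -6.66199317e+00] [-1.28590663  0.10830021 -0.4287001 ] 0.049647257399475835
```

View pics/side6z.png

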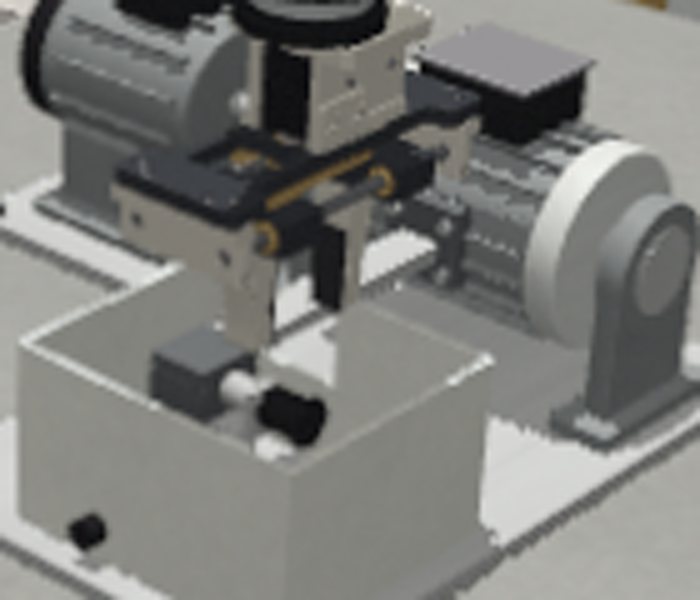

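View pics/top6.png

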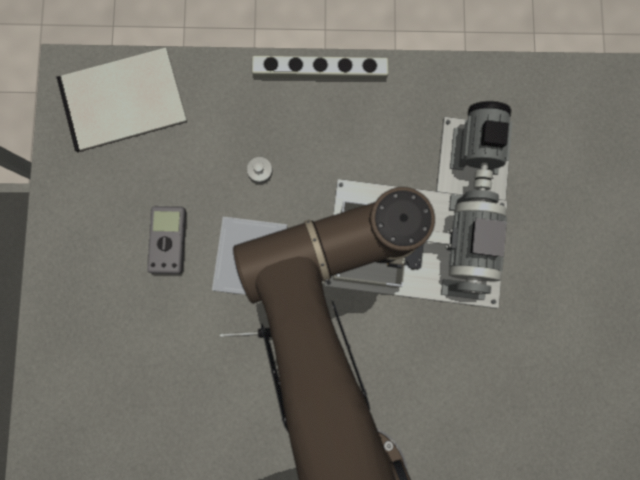

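apply_moves:
  rows:
    - [[0, 0.02, 0], 0]
    - [[0, 0.045, 0], 0]
    - [[0, 0.06, 0], 0]
    - [[0, 0.07, 0], 0]
    - [[0, 0.07, 0], 0]
    - [[0, 0.07, 0], 0]

```text
time_s: 12.5
tcp_pos: [0.5352, -0.0229, 0.1383]
eef_rot: [-90.0, -0.1, -6.7]
contact_force: [0.8, -0.1, 0.0]
gripper_width: 0.0498
```

Run:
```python
from plant import *
from h import *
s=get_state();print(s["time_s"],s["tcp_pos"],s["eef_rot"],s["contact_force"],s["gripper_width"])
c=capture("side")
cv2.imwrite("pics/side7z.png",cv2.resize(c["pixels"][150:270,290:430],(700,600),interpolation=cv2.INTER_CUBIC))
```

```text
12.5 [ 0.53521535 -0.02286152  0.13833341] [-8.99866733e+01 -5.79311452e-02 -6.65184335e+00] [ 0.76191453 -0.13211975  0.04908505] 0.04981115078685698
```

View pics/side7z.png

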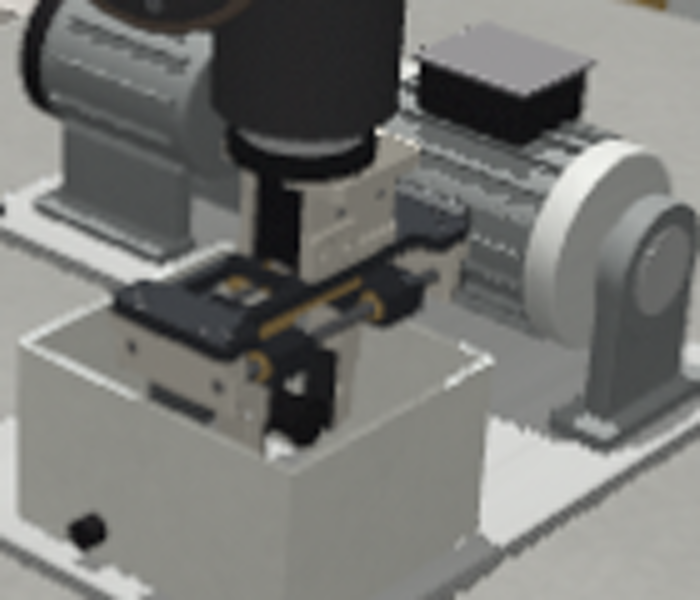

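apply_moves:
  rows:
    - [[0, 0, 0], 0]
    - [[0, 0, 0], 0]
    - [[0, 0, 0], 0]
    - [[0, 0, 0], 0]
    - [[0, 0, 0], 0]
    - [[0, 0, 0], 0]
  gripper: 0
  grip_force: 5

```text
time_s: 13.3
tcp_pos: [0.5346, -0.0239, 0.1378]
eef_rot: [-90.1, 0.0, -6.7]
contact_force: [0.9, -6.4, 0.2]
gripper_width: 0.024
```

apply_moves:
  rows:
    - [[0, 0, 0], 0]
    - [[0, 0, 0], 0]

```text
time_s: 13.55
tcp_pos: [0.5346, -0.0239, 0.1378]
eef_rot: [-90.1, 0.0, -6.7]
contact_force: [0.9, -7.5, 0.9]
gripper_width: 0.0236
```

apply_moves:
  rows:
    - [[0, 0, -0.001], 0]
    - [[0, 0, -0.001], 0]
    - [[0, 0, -0.001], 0]

```text
time_s: 13.92
tcp_pos: [0.5346, -0.0241, 0.1377]
eef_rot: [-90.0, 0.0, -6.7]
contact_force: [0.5, -2.9, 1.3]
gripper_width: 0.0237
```

apply_moves:
  rows:
    - [[0, 0, -0.0006], 0]
    - [[0, 0, -0.0006], 0]
    - [[0, 0, -0.0006], 0]
  grip_force: 15

```text
time_s: 14.3
tcp_pos: [0.5346, -0.0243, 0.1377]
eef_rot: [-90.0, -0.0, -6.7]
contact_force: [-0.9, 0.6, 3.0]
gripper_width: 0.0234
```

apply_moves:
  rows:
    - [[0, 0, 0], 0]
    - [[0, 0, 0], 0]
    - [[0, 0, 0], 0]
  grip_force: 40

```text
time_s: 14.68
tcp_pos: [0.5346, -0.0243, 0.1377]
eef_rot: [-90.0, -0.0, -6.7]
contact_force: [-1.3, 3.9, 2.6]
gripper_width: 0.0232
```

apply_moves:
  rows:
    - [[-0.003, 0, 0], 0]
    - [[-0.006, 0, 0], 0]
    - [[-0.009, 0, 0], 0]
    - [[-0.012, 0, 0], 0]
    - [[-0.014, 0, 0], 0]
    - [[-0.014, 0, 0], 0]
    - [[-0.014, 0, 0], 0]

```text
time_s: 15.55
tcp_pos: [0.5235, -0.0228, 0.1384]
eef_rot: [-89.9, -0.3, -6.6]
contact_force: [10.5, -2.0, -5.4]
gripper_width: 0.0231
```

apply_moves:
  rows:
    - [[-0.001, 0.0007, 0], 0]
    - [[-0.002, 0.001, 0], 0]
    - [[-0.0035, 0.001, 0], 0]
    - [[-0.0045, 0.001, 0], 0]
    - [[-0.0055, 0.001, 0], 0]
    - [[-0.0055, 0.001, 0], 0]
    - [[-0.0055, 0.001, 0], 0]

```text
time_s: 16.42
tcp_pos: [0.5189, -0.0223, 0.138]
eef_rot: [-89.9, -0.4, -6.6]
contact_force: [12.8, -5.2, -3.0]
gripper_width: 0.023
```

apply_moves:
  rows:
    - [[-0.0008, 0, -0.0004], 0]
    - [[-0.0015, 0, -0.0006], 0]
    - [[-0.0015, 0, -0.0006], 0]
    - [[-0.0015, 0, -0.0006], 0]

```text
time_s: 16.92
tcp_pos: [0.5181, -0.0223, 0.1381]
eef_rot: [-89.9, -0.5, -6.6]
contact_force: [13.9, -1.9, -4.4]
gripper_width: 0.0228
```

Run:
```python
from plant import *
from h import *
s=get_state();print(s["time_s"],s["tcp_pos"],s["eef_rot"],s["contact_force"],s["gripper_width"])
c=capture("side")
cv2.imwrite("pics/side8z.png",cv2.resize(c["pixels"][150:270,290:430],(700,600),interpolation=cv2.INTER_CUBIC))
```

```text
16.925 [ 0.51808453 -0.02225131  0.13810457] [-89.89563024  -0.50986025  -6.58666524] [13.90190811 -1.94343758 -4.37935215] 0.0228181479472202
```

View pics/side8z.png

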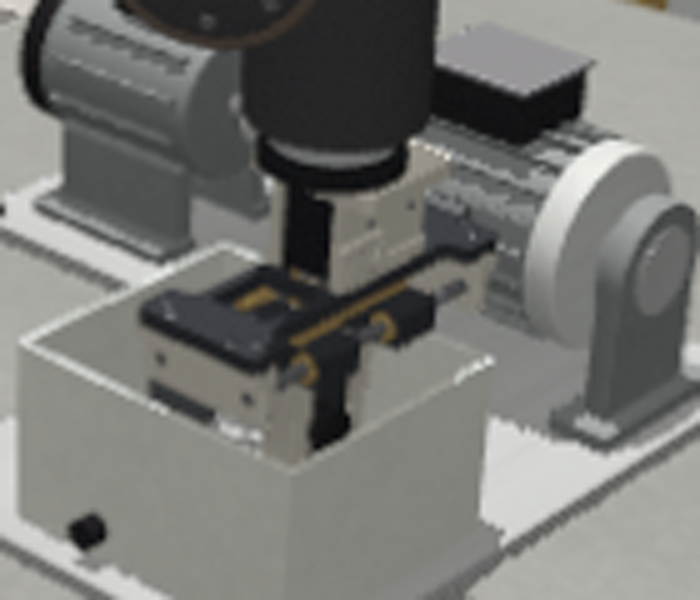

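apply_moves:
  rows:
    - [[-0.001, 0, 0], 0]
    - [[-0.001, -0.002, 0], 0]
    - [[-0.001, -0.004, 0], 0]
    - [[-0.001, -0.006, 0], 0]
    - [[-0.001, -0.008, 0], 0]
    - [[-0.001, -0.008, 0], 0]
    - [[-0.001, -0.008, 0], 0]

```text
time_s: 17.85
tcp_pos: [0.5179, -0.0219, 0.1463]
eef_rot: [-89.9, -0.6, -6.6]
contact_force: [16.4, -2.7, -5.7]
gripper_width: 0.0231
```

apply_moves:
  rows:
    - [[0, -0.003, 0], 0]
    - [[0, -0.007, 0.0001], 0]
    - [[0, -0.011, 0.0001], 0]
    - [[0, -0.015, 0], 0]
    - [[0, -0.019, 0], 0]
    - [[0, -0.023, -0.0002], 0]
    - [[0, -0.027, -0.0005], 0]
    - [[0, -0.031, -0.001], 0]
    - [[0, -0.035, -0.0014], 0]
    - [[0, -0.039, -0.0018], 0]
    - [[0, -0.043, -0.0023], 0]
    - [[0, -0.047, -0.0028], 0]
    - [[0, -0.05, -0.0033], 0]
    - [[0, -0.053, -0.0037], 0]
    - [[0, -0.054, -0.0039], 0]
    - [[0, -0.054, -0.0039], 0]
    - [[0, -0.054, -0.0039], 0]

```text
time_s: 19.98
tcp_pos: [0.5173, -0.0258, 0.2002]
eef_rot: [-89.8, -0.6, -6.6]
contact_force: [17.6, -3.5, -7.9]
gripper_width: 0.023
```

Run:
```python
from plant import *
from h import *
s=get_state();print(s["time_s"],s["tcp_pos"],s["eef_rot"],s["contact_force"],s["gripper_width"],s["qd"])
c=capture("side");np.savez("side9.npz",**c)
cv2.imwrite("pics/side9.png",cv2.resize(c["pixels"][130:370,140:460],(800,600),interpolation=cv2.INTER_CUBIC))
```

```text
19.975 [ 0.5173309  -0.02582577  0.20017632] [-89.84128748  -0.62839318  -6.64073119] [17.56559167 -3.52723451 -7.94452214] 0.02303518722737838 [-0.06815956 -0.00935702 -0.0218111  -0.01461727  0.07005058  0.05590786]
```

View pics/side9.png

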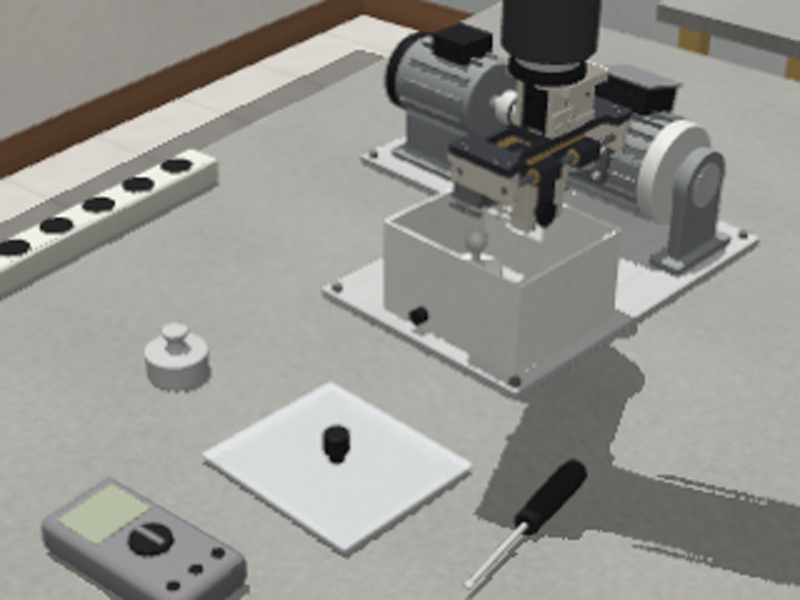

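The ball (475,240) stands free with the coupler about 60 mm above it, and the lid lies flat on the bench. I'll hold for a second to check for slip.

apply_moves:
  rows:
    - [[0, 0, 0], 0]
    - [[0, 0, 0], 0]
    - [[0, 0, 0], 0]
    - [[0, 0, 0], 0]
    - [[0, 0, 0], 0]
    - [[0, 0, 0], 0]
    - [[0, 0, 0], 0]
    - [[0, 0, 0], 0]

```text
time_s: 21.02
tcp_pos: [0.5173, -0.0258, 0.2001]
eef_rot: [-89.8, -0.6, -6.6]
contact_force: [18.2, -2.9, -8.7]
gripper_width: 0.0228
```

Run:
```python
from plant import *
from h import *
s=get_state();print(s["time_s"],s["tcp_pos"],s["contact_force"],s["gripper_width"])
c=capture("side");o=load("side9.npz")
d=np.abs(c["pixels"].astype(int)-o["pixels"]).max(-1)[150:260,290:430];print((d>40).sum())
C=cloud(c)
# coupler cloud: dark grey block near ball xy
q=[.5912,-.0306,-.1165];e=C-[q[0],q[1],0];ca,sa=np.cos(q[2]),np.sin(q[2])
X=e[...,0]*ca+e[...,1]*sa;Y=-e[...,0]*sa+e[...,1]*ca
m=(abs(X)<.016)&(Y>0.01)&(Y<.028)&(C[...,2]>.1);print(m.sum(),np.percentile(C[...,2][m],[1,5,50,95]) if m.any() else '')
```

```text
21.025 [ 0.51730904 -0.02581596  0.20014583] [18.19456474 -2.85128211 -8.66954258] 0.022837944063467803
2
94 [0.12869119 0.12991773 0.14357334 0.15548048]
```

```bash
python3 -c "
from plant import *
print(close_job())"
```

```text
the job is handed in; nothing more can be done
None
```

I finished the job and handed it in at about 21 s, with the gripper still holding the torque arm up by its latch knob. No verdict comes back, so the results below are from my own checks.

- **Lid:** I lifted it by its knob and set it down at about (0.53, 0.275), between the bedplate and the multimeter. It touched down with about 7 N before I let go. The last picture shows it flat and right way up.
- **Latch:** After gripping the knob I moved the gripper about 1.6 mm sideways to take off a side load of about 7 N. I then pulled it about 16.5 mm, to its stop, while the arm was still down. The pull force rose from 10.5 N at 11 mm to about 14 N, in line with the spring.
- **Arm:** I raised it about 62 mm with the latch held out.
    - The last picture shows the ball clear below the coupler.
    - The depth reading puts the underside of the coupler block at about 0.13 m, so its socket centre is about 0.14 m above the bench. The limit is 0.13 m.
    - Over a 1 s hold the arm did not move, at 40 N grip.
- **Bystanders:** The multimeter, weight and screwdriver look untouched in the pictures.

**Disagreement:** My first fit of the dynamometer's position was about 1.5–2 mm off the latch knob. I corrected for that using the pictures and the force reading. The sideways force at the end is about 18 N, slightly above the 12.5 N spring force, because I kept the latch pulled against its stop.

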